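# Raise the basket's bail and hang it on the two-pronged hook

### The job

With a fingertip, swing the green basket's folded wire bail up until it stands upright while the basket still stands on the slab. Then lift the basket by the bail and hang it on the red two-pronged hook, with the bail resting down in both prongs, and let go, leaving it hanging still. Feel your way into the hook gently (its arm is clamped at an unknown reach and it must not be rammed or dropped onto), do not press hard on the basket or tip it, and leave everything else where it is.

Things in the scene. Friction and masses are not known exactly. Their poses are not given: they have to be found in the camera images.
- basket: Green plastic round basket, 90 mm high, 136 mm across the rim, 104 mm at the foot, about 0.37 kg (0.27 to 0.51) with bail; a yellow spring clip on its rim on the -x +y side stands 14 mm above it. Origin: centre of its underside; z up. The bail turns on two ears, on a pivot line along y, 78 mm above the origin; folded it sticks out over the rim to the basket's own -x.
- bail (a joint): Angle of the wire bail about its pivot line: 0 = folded level towards the basket's -x, 1.57 = upright, 3.14 = folded level to +x. Starts at 0, resting on its stop. Slight friction (0.015 N m) keeps it up within about 0.8 rad of upright; lower down it drops back.
- bail_grip (a point): Middle of the bail's straight bar, on its axis, 95 mm from the pivot line. A round wooden sleeve, 14 mm across, 44 mm long, sits here; beyond it on both sides the bar is bare wire, 6 mm across, out to 60 mm from the middle. y axis: along the bar; x axis: from here to the pivot line.
- stand: Hook stand fixed on the slab: post, aluminium arm clamped level through the post's head (red knob on top, 232 mm up), reaching to the stand's own -x with the red hook: two J prongs of 8 mm rod at y = -38 and +38 mm, each with back upright, a shallow V seat 24 mm long (axis to axis) and upturned front tip. Origin: post axis, underside of the foot; z up.
- reach_min (a point): Fixed point on the stand, 95 mm from its origin towards -x and 232 mm up: the axis of the back uprights if the arm were pushed fully in, at the height of the bar's axis when seated. Axes as the stand. The true reach is 0 to 60 mm further to -x and is not measured: see it, or feel for it by moving the bar level to +x against the back uprights, above the tips.
- reach_max (a point): Fixed point on the stand, 155 mm from its origin towards -x and 232 mm up: the axis of the back uprights if fully drawn out. Heights from this point: front tips end 15 mm above, back uprights 43 mm above; arm and cross bar lie 31 to 43 mm below. The hook gives like a spring when pushed to +x (2 N per mm, to 10 mm); more than 16 N would bend it.
- slab: Granite slab, 560 x 1160 mm, 20 mm thick, on the table; basket, stand and bystanders are on it. Origin: centre of its underside (z = 0), its top at z = 0.020 m.
- mortar: Bystander: dark wooden mortar, 112 mm across, 85 mm high. Origin: centre of its underside.
- pestle: Bystander: short light wooden pestle lying along its x axis, 118 mm long, 36 mm thick. Origin: under its middle.
- jar: Bystander: glass jar with red twist cap, 72 mm across, 105 mm high. Origin: centre of its underside.
- cup: Bystander: aluminium measuring cup, 68 mm across, 55 mm high. Origin: centre of its underside.
- bowl: Bystander: blue ceramic bowl, 110 mm across, 45 mm high. Origin: centre of its underside.
- spoon: Bystander: wooden spoon lying along its x axis. Origin: under its middle.
Things that resemble listed ones, but are neither listed nor needed, are in the scene too. What is meant by the basket is not blue or pink, and is the larger of those in its own colour.

How it is judged (in metres and radians):
On the way, in this order (a step that is already met when the one before it is completed fails the run):
1. the bail stands upright (1.25 to 1.9 rad) while the basket still stands on the slab (value of joint bail between 1.25 and 1.9 rad and height (world z) of basket below 0.026 m and angle between basket's own z axis and vertical below 0.1 rad), for 0.2 s.
2. the basket is lifted clear of the slab (height (world z) of basket above 0.05 m and contact force between basket and slab below 0.1 N), for 0.2 s.
At the end, for the whole second after the job is handed in: The basket hangs at rest and released by its bail in both prongs: bar's middle 226 to 239 mm above the stand's origin, within 16 mm of the hook's middle sideways, square within 0.25 rad; basket clear of the slab, tilted under 0.3 rad, slower than 0.05 m/s and 0.5 rad/s (contact force between basket and stand above 1 N and contact force between basket and slab below 0.1 N and z of bail_grip in the frame of stand between 0.226 and 0.239 m and y of bail_grip in the frame of stand between -0.016 and 0.016 m and angle between the y axis of bail_grip and the y axis of stand, either way round below 0.25 rad and angle between basket's own z axis and vertical below 0.3 rad and linear speed of basket below 0.05 m/s and angular speed of basket below 0.5 rad/s); the robot touches nothing.
It fails at once if the basket or its bail pushes on the hook or stand with more than 16 N (rammed or dropped on) (contact force between basket and stand above 16 N).
It fails at once if the robot pushes on the hook or stand with more than 16 N (contact force between any of the fingers, the arm and stand above 16 N).
It fails at once if the basket is pressed on the slab with more than 30 N (contact force between basket and slab above 30 N).
It fails at once if the basket tips or swings by more than 0.8 rad (angle between basket's own z axis and vertical above 0.8 rad).
It fails at once if a bystander is moved by more than 30 mm (distance of any of mortar, pestle, jar, cup, bowl, spoon from where it was at the start of the episode above 0.03 m).
It also fails if it takes over 72 s, if anything falls off the work surface, if the arm or the gripper's body presses on something with over 40 N, if the wrist force passes 120 N, or if a joint passes its speed limit or range.

### The arm

A 6-joint arm with a two-finger parallel gripper is mounted at the origin on the work surface. World frame = base frame: x ahead of the robot, y to its left, z up, the work surface at z = 0. Lengths are in m, angles in degrees, forces in N, time in s.
With the tool pointing down it reaches from about 0.4 to 0.825 m from the base axis. Payload 7 kg.
Tool frame: the origin (TCP) lies midway between the tips of the shut fingers; the grasp point (between the pads) lies 19 mm behind it; z points along the fingers, y is the line along which they close (so a half turn about z gives the same grasp; the last joint's range is limited). The gripper opens to 88 mm and grips with 3 to 60 N. Pads are 19 mm wide; open, the fingers measure 130 mm over their backs; the gripper's body (78 mm by 193 mm) begins 47 mm behind the grasp point.
Start: joints at [93.512, 20.546, 0.682, 0, -70.136, -16.507], TCP at [0.152, 0.658, 0.227] pointing down, gripper open.
Joint ranges: [-176.03, 176.03], [-82.01, 121.73], [-58.28, 71.71], [-173.87, 95.51], [-174.79, -0.11], [-173.66, 173.66]. Speed limits (degrees/s): [136.94, 136.94, 172.46, 180, 180, 180].

### API

Orientations are given as a 3x3 rotation matrix whose columns are the frame's x, y, z axes.
In Python, from rig import robot gives the robot as it stands. Calls block until the motion is done:
- robot.goto(position, orientation): joint-space move of the TCP to a pose.
- robot.servo_line(position, ori=None, speed=0.15): straight line of the TCP; ori=None keeps the orientation; speed is the mean speed in m/s.
- robot.movej(angles): joint-space move.
- robot.move_gripper(opening): opening from 0.0 (shut) to 1.0 (fully open); the grip force is fixed at half the most; returns when the fingers have stopped.
- robot.dwell(seconds).
- robot.ik(position, orientation): joint angles nearest the present ones, or None.
- robot.grab_frame(name): name is "scene" or "top" or "wrist"; returns (picture, depth): 400x640x3 uint8, red, green, blue; 400x640 float32, m along the optical axis (not along the pixel's ray), 0 where there is no reading.
- robot.camera_info(name): a dict with "vfov" (degrees; the focal length in pixels is half the picture's height over the tangent of half this angle, whatever the lens; pixels are square), "cx", "cy" (the principal point, pixels), "view" (4x4, takes a point from world to camera coordinates); the wrist camera has in their place "T_tool_cam" (4x4, takes a point from camera to tool coordinates, whose origin is the TCP and whose axes are the flange's). Camera axes: x right, y down, z forward; pixel columns grow to the right and rows downward; lengths in m; the calibration is good to about 2 mm. A picture is of the moment at which its call begins: read the wrist's pose just before it. camera_info takes no time and is no camera call.
A pose or a line that the arm cannot do raises robot.Unreachable and nothing moves.
- robot.job_done(): hands the job in; it is judged then, once.
Readings, each from a call of its own:
- robot.read_t(): time.
- robot.read_qpos(): joint angles.
- robot.read_qvel(): joint speeds.
- robot.read_effort(): joint torques, N m.
- robot.read_position(): TCP position.
- robot.read_tcp_rot(): TCP orientation.
- robot.read_force(): force on the tool from outside, world axes, zero at the start.
- robot.read_ft_torque(): the same for the moment, N m.
- robot.read_grip_width(): opening from 0.0 (shut) to 1.0 (fully open).
- robot.read_finger_force(): force on a finger pad.
Only numpy, scipy, OpenCV 4.12 (cv2) and the standard library are available. Lean on these libraries where they do the work, as an engineer would, in place of code of your own. Each camera call takes 0.05 s, during which the arm holds its last target. There are 200 camera calls.

## Working session

There is one attempt and no reset: what is moved stays moved. The work goes in short steps, each a Python script; the robot and the scene stay as the last script left them, time stands still between calls to the robot, and variables do not carry over. Pictures are saved under pics/ and viewed, at most 10 in all, crops included, and the job is handed in when it is done.

```bash
ls; mkdir -p pics
cat > h.py <<'E'
import numpy as np, cv2
from rig import robot
def cam(n):
    R,p=np.array(robot.read_tcp_rot()),np.array(robot.read_position())
    c=robot.camera_info(n); im,d=robot.grab_frame(n)
    f=200/np.tan(np.radians(c['vfov'])/2)
    if 'view' in c: T=np.linalg.inv(np.array(c['view']))
    else:
        W=np.eye(4);W[:3,:3]=R;W[:3,3]=p;T=W@np.array(c['T_tool_cam'])
    v,u=np.mgrid[:400,:640]
    P=np.stack([(u-c['cx'])/f*d,(v-c['cy'])/f*d,d],-1)@T[:3,:3].T+T[:3,3]
    P[d<=0]=np.nan
    return im,P
def save(n,im): cv2.imwrite(f'pics/{n}.png',im[...,::-1])
E
python3 - <<'E'
from h import *
a,P=cam('top');b,Q=cam('scene')
np.savez('f0.npz',a=a,P=P,b=b,Q=Q)
save('top0',a);save('scene0',b)
print(robot.camera_info('top'),robot.camera_info('scene'),robot.read_tcp_rot(),robot.camera_info('wrist'))
E
```

```text
pics
{'vfov': 52.484577711293454, 'cx': 317.40715299619876, 'cy': 199.9856418229235, 'view': array([[ 0.02216525, -0.99960362, -0.0173583 ,  0.01710571],
       [-0.99114951, -0.01969808, -0.13128074,  0.48031294],
       [ 0.13088677,  0.02011454, -0.99119325,  1.46773649],
       [ 0.        ,  0.        ,  0.        ,  1.        ]])} {'vfov': 47.67940095986673, 'cx': 318.77716088910654, 'cy': 209.66484899399995, 'view': array([[ 0.05796606,  0.99831159, -0.00373009, -0.03654592],
       [ 0.86161425, -0.05191536, -0.50490165, -0.3269961 ],
       [-0.50424281,  0.02605326, -0.86316882,  1.80568826],
       [ 0.        ,  0.        ,  0.        ,  1.        ]])} [[ 9.74369946e-01 -2.24951482e-01 -1.96599593e-04]
 [-2.24951525e-01 -9.74368857e-01 -1.46356369e-03]
 [ 1.37670300e-04  1.47027785e-03 -9.99998910e-01]] {'vfov': 69.7855521170087, 'cx': 324.3955657176925, 'cy': 200.13764728363137, 'T_tool_cam': array([[-5.05378224e-04, -9.54343629e-01, -2.98710534e-01,
         8.04451237e-02],
       [ 9.99999641e-01, -6.85259088e-04,  4.97453505e-04,
         1.19958447e-03],
       [-6.79435691e-04, -2.98710175e-01,  9.54343633e-01,
        -1.58253294e-01],
       [ 0.00000000e+00,  0.00000000e+00,  0.00000000e+00,
         1.00000000e+00]])}
```

View pics/top0.png

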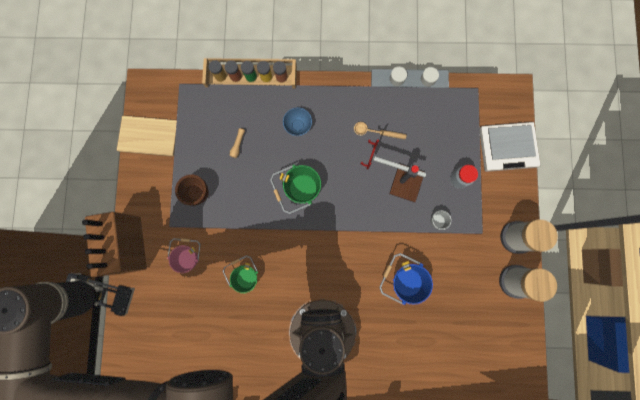

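View pics/scene0.png

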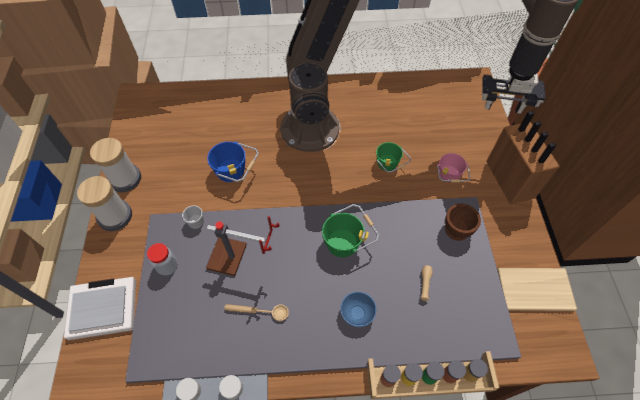

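Candidates in the top view are the green basket (301,184), small green (243,278), blue (412,283) and pink (183,258). I choose (301,184), the larger green one. Its bail is folded to image left, with the sleeve at about (277,195). The hook is red at (372,155), with the post knob at (414,169).

Run:
```python
from h import *
from scipy.optimize import least_squares
z=np.load('f0.npz')
for n,im,P in(('top',z['a'],z['P']),('scene',z['b'],z['Q'])):
    hsv=cv2.cvtColor(im,cv2.COLOR_RGB2HSV).astype(int);H,S,V=hsv[...,0],hsv[...,1],hsv[...,2]
    X=P
    reg=(X[...,0]>.3)&(X[...,2]>.03)
    g=reg&(H>50)&(H<80)&(S>100)&(abs(X[...,1]-.07)<.15)
    p=X[g];print(n,'green n',len(p),p.min(0),p.max(0))
    r=p[p[:,2]>.103];
    f=least_squares(lambda q:np.hypot(r[:,0]-q[0],r[:,1]-q[1])-q[2],[*r[:,:2].mean(0),.067],loss='soft_l1',f_scale=.003).x;print(' rim',f,np.median(r[:,2]),len(r))
    c=f[:2]
    y=reg&(H>20)&(H<33)&(S>150)&(np.hypot(X[...,0]-c[0],X[...,1]-c[1])<.1)
    print(' clip',X[y].mean(0),y.sum(),X[y].max(0))
    s=reg&(np.hypot(X[...,0]-c[0],X[...,1]-c[1])<.15)&(np.hypot(X[...,0]-c[0],X[...,1]-c[1])>.075)&(X[...,2]>.07)
    q=X[s];print(' bail pts',len(q)); 
    s2=s&(H<20)&(S>60); print(' sleeve',np.median(X[s2],0) if s2.any() else 0,s2.sum())
    rd=(X[...,0]>.3)&((H<6)|(H>174))&(S>140)&(X[...,2]>.08)&(X[...,1]>-.42)&(X[...,1]<0)
    lab,st=cv2.connectedComponents(rd.astype(np.uint8))[1],0
    for k in range(1,lab.max()+1):
        m=lab==k
        if m.sum()>2:
            v,u=np.nonzero(m);print(' red',m.sum(),(u.mean(),v.mean()),X[m].mean(0).round(3),X[m].min(0).round(3),X[m].max(0).round(3))
c=cv2.resize(z['a'][130:240,250:450],None,fx=4,fy=4,interpolation=2);save('crop0',c)
```

```text
top green n 564 [0.45870104 0.0173853  0.03002023] [0.59504529 0.14855927 0.11770959]
 rim [0.52722263 0.0825344  0.06483903] 0.10868657476210397 150
 clip [0.54738426 0.14452125 0.11362906] 29 [0.55783031 0.15833682 0.12637941]
 bail pts 184
 sleeve [0.48620106 0.16886549 0.1040798 ] 45
 red 76 (np.float64(371.0263157894737), np.float64(153.03947368421052)) [ 0.607 -0.146  0.246] [ 0.562 -0.163  0.213] [ 0.643 -0.112  0.296]
 red 42 (np.float64(414.42857142857144), np.float64(168.52380952380952)) [ 0.558 -0.283  0.25 ] [ 0.549 -0.294  0.231] [ 0.568 -0.273  0.255]
scene green n 928 [0.4582513  0.01706147 0.03002665] [0.59956964 0.14958623 0.11686255]
 rim [0.5282809  0.0830735  0.06519615] 0.10844954489834124 210
 clip [0.54929183 0.14176078 0.11767976] 38 [0.56174205 0.15683118 0.12921778]
 bail pts 206
 sleeve [0.48809062 0.16857024 0.10411685] 49
 red 124 (np.float64(268.01612903225805), np.float64(237.13709677419354)) [ 0.605 -0.142  0.245] [ 0.565 -0.161  0.213] [ 0.651 -0.111  0.296]
 red 47 (np.float64(218.91489361702128), np.float64(225.25531914893617)) [ 0.561 -0.282  0.251] [ 0.55  -0.292  0.229] [ 0.572 -0.272  0.258]
```

View pics/crop0.png

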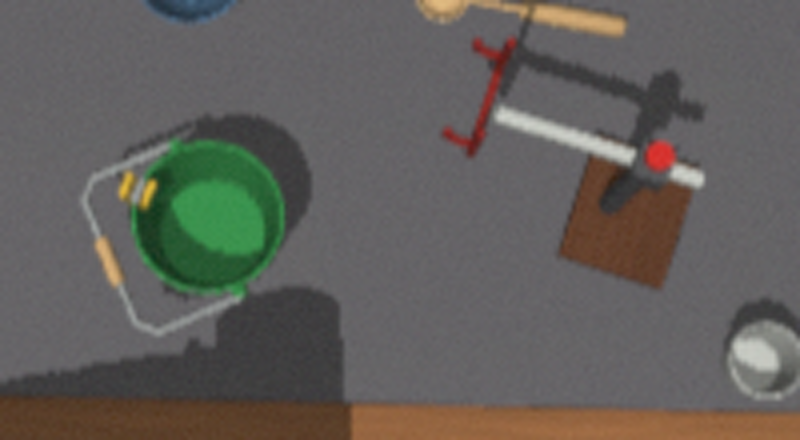

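The crop confirms it: larger green basket, bail folded left, sleeve at crop (108,260), yellow clip at (138,190). The sleeve is 95 mm from the centre at bar height, so it matches the description. Next I fit the stand and check IK for the tilted fingertip arc.

```bash
cat >> h.py <<'E'
C=np.array([.5277,.0828]); xb=np.array([.428,-.904]);xb/=np.hypot(*xb)
PZ=.098
def bar(a): return np.array([*(C-xb*.095*np.cos(a)),PZ+.095*np.sin(a)])
def rot(d,y):  # tool z along d, y axis near y
    d=np.array(d)/np.linalg.norm(d); y=np.array(y)-d*np.dot(y,d); y/=np.linalg.norm(y)
    return np.c_[np.cross(y,d),y,d]
E
python3 - <<'E'
from h import *
z=np.load('f0.npz')
A=[];
for n,im,P in(('top',z['a'],z['P']),('scene',z['b'],z['Q'])):
    hsv=cv2.cvtColor(im,cv2.COLOR_RGB2HSV).astype(int);H,S,V=hsv[...,0],hsv[...,1],hsv[...,2]
    rd=((H<6)|(H>174))&(S>120)&(P[...,2]>.2)&(abs(P[...,1]+.14)<.05)&(P[...,0]>.5)
    kn=np.array([.5595,-.2825])
    al=(S<60)&(V>120)&(P[...,2]>.2)&(P[...,2]<.25)&(np.hypot(P[...,0]-kn[0],P[...,1]-kn[1])<.15)&(P[...,1]>-.33)&(P[...,0]>.5)
    q=P[al][:,:2]; print('arm z',np.median(P[al][:,2]),len(q))
    d=cv2.fitLine(q.astype(np.float32),cv2.DIST_HUBER,0,.01,.01).ravel();print(d)
    u=d[:2]*np.sign(d[1]); # stand -x
    m=d[2:]; y=np.array([u[1],-u[0]])  # z cross (-u)=( u1,-u0)
    r=P[rd]; s=np.c_[(r[:,:2]-m)@u,(r[:,:2]-m)@y,r[:,2]]
    print(n,'knob along',(kn-m)@u,(kn-m)@y); s[:,0]-=(kn-m)@u
    for name,k in(('tops',s[:,2]>.275),('mid .235-.27',(s[:,2]<.27)&(s[:,2]>.235)),('low',s[:,2]<.23)):
        print(name); print(s[k][np.argsort(s[k][:,1])][::max(1,k.sum()//12)].round(3).tolist())
R0=None
for t in (35,45):
  for sg in (1,-1):
    t_=np.radians(t); yb=np.array([-xb[1],xb[0],0])
    R=rot([*xb*np.sin(t_),-np.cos(t_)],sg*yb)
    nrm=np.array([*xb*np.cos(t_),np.sin(t_)])
    print(t,sg,[None if (j:=robot.ik(bar(a)-nrm*.02+R[:,2]*.012,R)) is None else np.round(j) for a in (-.2,0,.8,1.5)])
E
```

```text
arm z 0.21992505558123954 197
[ 0.3017201   0.95339656  0.5813642  -0.20844802]
top knob along -0.0771977736548309 0.001497704167019078
tops
[[0.138, -0.04, 0.286], [0.141, -0.04, 0.281], [0.14, -0.039, 0.296], [0.142, -0.039, 0.29], [0.143, -0.037, 0.293], [0.141, -0.036, 0.294], [0.141, -0.032, 0.292], [0.14, 0.034, 0.294], [0.139, 0.036, 0.279], [0.143, 0.037, 0.283], [0.141, 0.037, 0.296], [0.137, 0.038, 0.286], [0.138, 0.039, 0.292]]
mid .235-.27
[[0.14, -0.04, 0.243], [0.141, -0.04, 0.252], [0.162, -0.039, 0.264], [0.166, -0.038, 0.267], [0.151, -0.038, 0.244], [0.159, -0.035, 0.252], [0.145, 0.036, 0.249], [0.166, 0.036, 0.258], [0.139, 0.037, 0.252], [0.143, 0.037, 0.258], [0.149, 0.038, 0.25], [0.137, 0.039, 0.259]]
low
[[0.141, -0.039, 0.218], [0.142, -0.014, 0.217], [0.14, -0.01, 0.216], [0.138, -0.006, 0.218], [0.142, -0.003, 0.213], [0.14, 0.0, 0.218], [0.138, 0.004, 0.218], [0.139, 0.008, 0.218], [0.14, 0.011, 0.219], [0.141, 0.015, 0.214], [0.139, 0.019, 0.216], [0.143, 0.021, 0.216], [0.141, 0.025, 0.217], [0.142, 0.028, 0.219], [0.143, 0.031, 0.219], [0.137, 0.034, 0
[... 1376 characters left out ...]
4.]), array([ 60.,  21., -44.,  36., -53., 116.]), array([ 58.,  15., -41.,  34., -60., 123.]), array([ 52.,  12., -41.,  37., -59., 128.])]
35 -1 [array([ 60.,  23., -45.,  38., -50., -66.]), array([ 60.,  21., -44.,  36., -53., -64.]), array([ 58.,  15., -41.,  34., -60., -57.]), array([ 52.,  12., -41.,  37., -59., -52.])]
45 1 [array([ 63.,  28., -46.,  42., -56., 106.]), array([ 63.,  26., -44.,  41., -58., 108.]), array([ 61.,  20., -43.,  39., -64., 115.]), array([ 55.,  16., -44.,  44., -64., 119.])]
45 -1 [array([ 63.,  28., -46.,  42., -56., -74.]), array([ 63.,  26., -44.,  41., -58., -72.]), array([ 61.,  20., -43.,  39., -64., -65.]), array([ 55.,  16., -44.,  44., -64., -61.])]
```

```bash
cat >> h.py <<'E'
yb=np.array([-xb[1],xb[0]])
t_,ph=np.radians(40),np.radians(25)
h=xb*np.cos(ph)+yb*np.sin(ph)
Rp=rot([*h*np.sin(t_),-np.cos(t_)],[h[1],-h[0],0])
n=np.array([*h*np.cos(t_),np.sin(t_)])
def tip(a,off=.0135,s=-.036,along=.014): return bar(a)+s*np.r_[yb,0]-n*off+Rp[:,2]*along
E
python3 - <<'E'
from h import *
z=np.load('f0.npz');P=z['P'];Q=z['Q']
for P in(P,Q):
    k=(P[...,2]>.09)&(abs(P[...,0]-.52)<.08)&(abs(P[...,1]-.33)<.08);print('mortar',(P[k].max(0)+P[k].min(0))/2,P[k].max(0)-P[k].min(0))
print(Rp.round(2),n)
for a,o,l in((0,.05,-.1),(0,.04,.014),(0,.0135,.014),(.8,.0135,.014),(1.5,.0135,.014),(1.5,.08,-.05)):
    j=robot.ik(tip(a,o,along=l),Rp);print(tip(a,o,along=l).round(3),None if j is None else np.round(j))
E
```

```text
Traceback (most recent call last):
ValueError: zero-size array to reduction operation maximum which has no identity
```

Run:
```python
from h import *
z=np.load('f0.npz')
for P,(u,v) in((z['P'],(192,190)),(z['Q'],(462,221))):
    q=P[v-22:v+22,u-22:u+22].reshape(-1,3);q=q[q[:,2]>.085];print('mortar',(q.max(0)+q.min(0))/2,np.ptp(q,axis=0))
print(Rp.round(2),n)
for a,o,l in((0,.05,-.1),(0,.04,.014),(0,.0135,.014),(.8,.0135,.014),(1.5,.0135,.014),(1.5,.08,-.05)):
    j=robot.ik(tip(a,o,along=l),Rp);print(tip(a,o,along=l).round(3),None if j is None else np.round(j))
```

```text
mortar [0.50125633 0.47783789 0.09855014] [0.1097931  0.11179025 0.02623563]
mortar [0.50018619 0.4787257  0.09912274] [0.11370674 0.11215454 0.02809917]
[[ 0.59 -0.64  0.49]
 [-0.49 -0.77 -0.41]
 [ 0.64  0.   -0.77]] [ 0.58969542 -0.48896155  0.64278761]
[0.376 0.219 0.142] [ 84.   8. -56.  39. -58. -64.]
[0.438 0.167 0.062] None
[0.453 0.154 0.079] None
[0.466 0.128 0.147] None
[0.491 0.074 0.173] None
[0.42  0.133 0.18 ] None
```

The mortar is farther off than I guessed (y≈0.48), so the straight φ=0, 45° approach, where IK worked, is clear of it.

```bash
cat >> h.py <<'E'
t_,ph=np.radians(45),0.
h=xb
Rp=rot([*h*np.sin(t_),-np.cos(t_)],[h[1],-h[0],0])
n=np.array([*h*np.cos(t_),np.sin(t_)])
def tip(a,off=.0165,s=0,along=.012): return bar(a)+s*np.r_[yb,0]-n*off+Rp[:,2]*along
E
python3 - <<'E'
from h import *
S=[(0,.06,-.1),(0,.04,.012)]+[(a,.0165,.012) for a in np.linspace(0,1.5,7)]+[(1.5,.08,-.08)]
for s in S: print(tip(s[0],s[1],along=s[2]).round(3), robot.ik(tip(s[0],s[1],along=s[2]),Rp) is not None)
robot.move_gripper(0.0)
p=tip(0,.06,along=-.1)
robot.goto(p+[0,0,.08],Rp); robot.servo_line(p)
robot.servo_line(tip(0,.04),speed=.12)
print(robot.read_t(),robot.read_position(),robot.read_force(),robot.read_qpos())
im,P=cam('wrist');save('w1',im)
im,P=cam('scene');save('s1',cv2.resize(im[150:300,260:460],None,fx=4,fy=4))
E
```

```text
[0.439 0.271 0.126] True
[0.479 0.187 0.061] True
[0.486 0.172 0.078] True
[0.487 0.169 0.101] True
[0.491 0.161 0.123] True
[0.497 0.149 0.143] True
[0.504 0.132 0.158] True
[0.514 0.113 0.168] True
[0.523 0.092 0.173] True
[0.476 0.191 0.193] True
5.025 [0.47877941 0.18731333 0.06154453] [ 0.79713131 -0.18691667  0.46184684] [ 64.74216279  27.8212211  -44.00667864  40.22407148 -57.82447331
 -73.51015961]
```

View pics/s1.png

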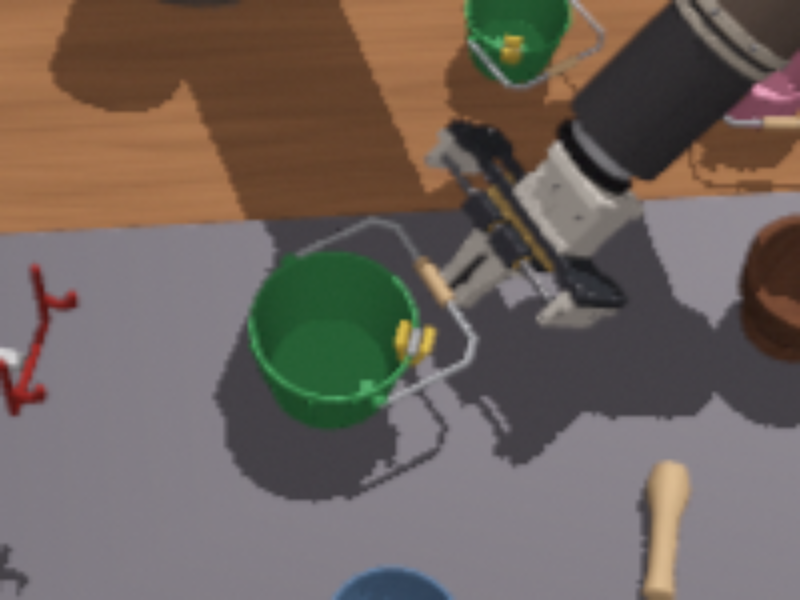

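The shut fingertips are just outside and below the sleeve at crop (440,285), and the bail is still folded. Now I swing it up.

Run:
```python
from h import *
f0=np.array(robot.read_force())
for a in np.r_[0,np.linspace(.1,1.5,14)]:
    robot.servo_line(tip(a),speed=.05)
    f=np.array(robot.read_force())-f0; print(round(a,2),f.round(1),end=' ')
    if np.linalg.norm(f)>6: print('STOP');break
print(robot.read_t())
im,P=cam('top');np.savez('f1.npz',im=im,P=P)
im,P=cam('scene');np.savez('f2.npz',im=im,P=P);save('s2',cv2.resize(im[150:300,260:460],None,fx=4,fy=4))
```

```text
0.0 [0.2 0.6 0.4] 0.1 [-0.1  1.   0.4] 0.21 [ 0.   0.4 -0.2] 0.32 [ 0.1 -0.2  0.3] 0.42 [ 0.5 -0.3 -0.2] 0.53 [0.1 0.4 0.3] 0.64 [-0.2 -0.4 -0.4] 0.75 [-0.3  1.2 -0.2] 0.85 [-0.1  0.4 -0.6] 0.96 [-0.3 -0.6  0.1] 1.07 [1.1 0.6 0.3] 1.18 [-0.5  0.3  0.2] 1.28 [-0.1 -0.2  0.5] 1.39 [ 0.2 -0.  -0.5] 1.5 [ 0.5 -0.2 -0.2] 10.7417
```

View pics/s2.png

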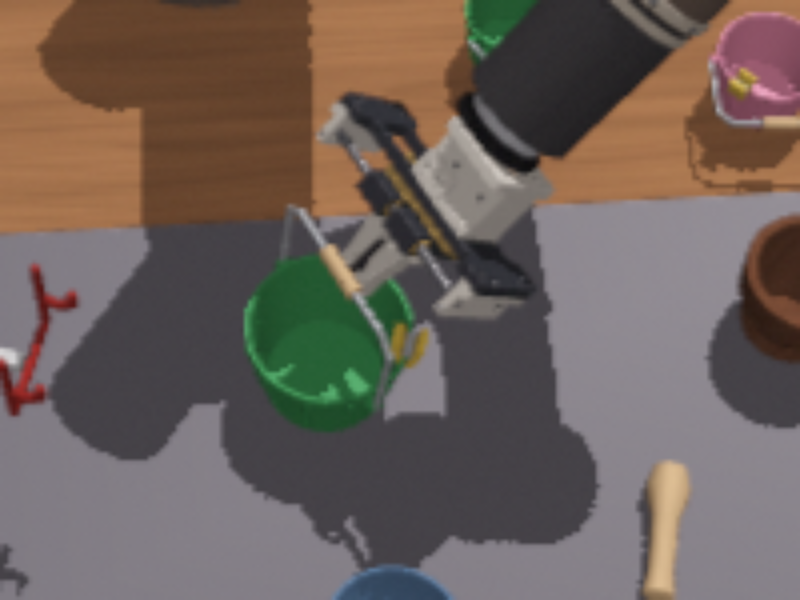

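The bail stands up, with the sleeve at crop (340,268) touching the fingertips, and the basket is still standing. I measure the bar, back off and go above it.

```bash
cat >> h.py <<'E'
def sleeve(n,zmin=.16,c=None,r=.06):
    im,P=cam(n); c=bar(1.57) if c is None else c
    hsv=cv2.cvtColor(im,cv2.COLOR_RGB2HSV).astype(int);H,S,V=hsv[...,0],hsv[...,1],hsv[...,2]
    k=(H>5)&(H<22)&(S>70)&(V>110)&(P[...,2]>zmin)&(np.hypot(P[...,0]-c[0],P[...,1]-c[1])<r)
    q=P[k]; 
    if len(q)<5: return None,None,len(q)
    d=cv2.fitLine(q[:,:2].astype(np.float32),cv2.DIST_HUBER,0,.01,.01).ravel()[:2]
    return (np.r_[(q[:,:2].max(0)+q[:,:2].min(0))/2,q[:,2].max()]).round(4),d*np.sign(d[0]),len(q)
E
python3 - <<'E'
from h import *
p=np.array(robot.read_position())
robot.servo_line(p-n*.05-Rp[:,2]*.03,speed=.1)
print('expect',bar(1.5),yb)
for c in('scene','top'):print(sleeve(c))
Rv=rot([0,0,-1],[*xb,0]);Rw=rot([0,0,-1],[*-xb,0])
for R in(Rv,Rw):print(robot.ik(bar(1.5)+[0,0,.02],R))
robot.servo_line(np.array(robot.read_position())+[0,0,.12],speed=.2)
print(robot.read_t())
E
```

```text
expect [0.5248244  0.0888737  0.19276202] [0.90381925 0.42791443]
(array([0.527 , 0.0847, 0.2043]), array([0.90381247, 0.42792875], dtype=float32), 54)
(array([0.5251, 0.0863, 0.2067]), array([0.8986463 , 0.43867394], dtype=float32), 43)
[ 30.73148301   7.67426813 -18.46052948   0.         -63.86520238
  84.60379398]
[ 30.73148301   7.67426813 -18.46052948   0.         -63.86520238
 -95.39620602]
12.425
```

```bash
cat >> h.py <<'E'
KN=np.array([.5595,-.2825]); us=np.array([.2957,.9553]); us/=np.hypot(*us); UP=.141
ys=np.array([us[1],-us[0]])
G=.015 # bar behind TCP
Rw=rot([0,0,-1],[*-xb,0]); Rh=rot([0,0,-1],[*us,0])
def hk(along,z,side=0): return np.r_[KN+us*along+ys*side,z-G]
E
python3 - <<'E'
from h import *
print(robot.ik(hk(.206,.28),Rh),robot.ik(hk(.14,.277),Rh))
robot.move_gripper(.6)
b=np.array([.526,.0858,.193])
robot.goto(b+[0,0,.09],Rw)
print(sleeve('wrist',r=.05))
robot.servo_line(b-[0,0,G],speed=.1)
robot.dwell(.3)
f0=np.array(robot.read_force());print(f0,robot.read_position())
robot.move_gripper(0.); print(robot.read_grip_width(),robot.read_finger_force(),robot.read_force())
p=np.array(robot.read_position())
robot.servo_line(p+[0,0,.01],speed=.03);print(np.array(robot.read_force())-f0)
robot.servo_line(p+[0,0,.045],speed=.06);robot.dwell(.3);print(np.array(robot.read_force())-f0,robot.read_t())
im,P=cam('scene');save('s3',cv2.resize(im[130:280,220:420],None,fx=4,fy=4))
E
```

```text
[   9.96701123   14.77880723   -2.46861481    0.          -72.75257796
 -117.16620403] [   4.14454479   14.17029068   -3.67299375    0.          -72.15671558
 -111.34373759]
(array([0.5127, 0.0785, 0.3806]), array([ 0.4274399 , -0.90404373], dtype=float32), 3548)
[-0.68418936 -0.19825529  0.34906148] [0.52612812 0.08582158 0.17830675]
0.14721516177991986 29.999946355819702 [ 0.64292469 -0.06506166  0.42524991]
[ 0.62494061  0.38934786 -2.85167059]
[ 1.14054208  0.66139667 -3.33459415] 17.9417
```

View pics/s3.png

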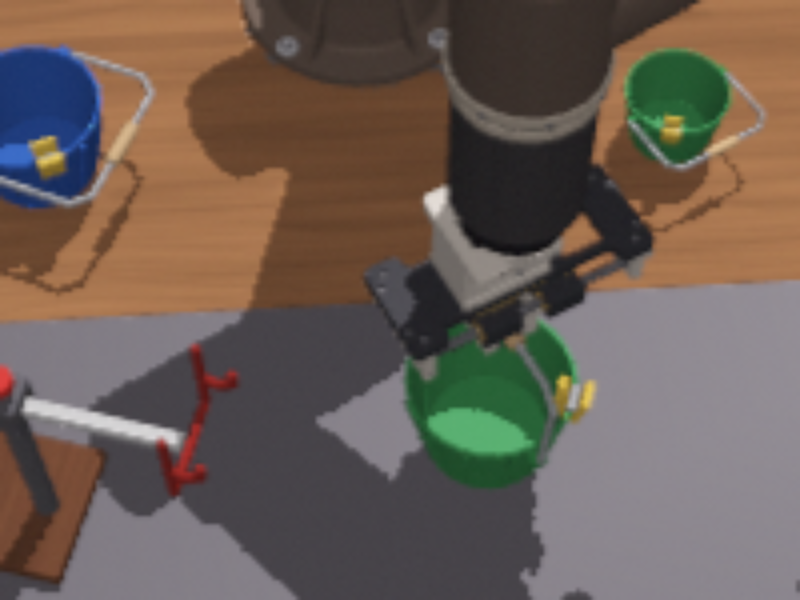

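The basket is lifted clear, held by the sleeve (grip 13 mm, about 3.4 N), and its floor is level. Now I carry it slowly, turning, to in front of the hook.

Run:
```python
from h import *
p=np.array(robot.read_position());p[2]=.30-G
robot.servo_line(p,speed=.08)
robot.servo_line(hk(.235,.30),Rh,speed=.07)
robot.servo_line(hk(.215,.277),speed=.06)
robot.dwell(.5)
print(robot.read_t(),robot.read_position(),hk(.215,.277),robot.read_force())
robot.dwell(.3);print(robot.read_force())
im,P=cam('scene');np.savez('f3.npz',im=im,P=P)
save('s4',cv2.resize(im[170:310,190:390],None,fx=4,fy=4))
```

```text
22.75 [ 0.6231029  -0.077025    0.26205769] [ 0.62307434 -0.07711426  0.262     ] [-0.93870054  0.67849916 -3.08956349]
[-0.04525197  0.01416111 -2.75345929]
```

View pics/s4.png

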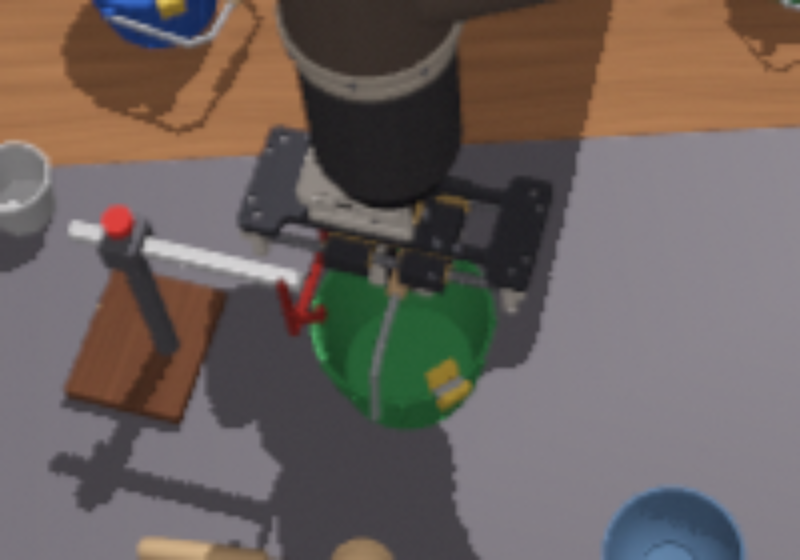

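Run:
```python
from h import *
from scipy.optimize import least_squares
z=np.load('f3.npz');im,P=z['im'],z['P']
hsv=cv2.cvtColor(im,cv2.COLOR_RGB2HSV).astype(int);H,S,V=hsv[...,0],hsv[...,1],hsv[...,2]
g=(H>50)&(H<80)&(S>100)&(P[...,2]>.08)&(P[...,0]>.45)
p=P[g];print('zmax',np.sort(p[:,2])[-10:].round(3))
r=p[p[:,2]>np.percentile(p[:,2],99)-.008]
f=least_squares(lambda q:np.hypot(r[:,0]-q[0],r[:,1]-q[1])-.066,r[:,:2].mean(0),loss='soft_l1',f_scale=.003).x
print('rim c',f,'bar xy',robot.read_position()[:2]); d=f-np.array(robot.read_position()[:2]);print('rel along,side',d@us,d@ys)
for k in range(2):
  im,P=cam('top' if k else 'scene');S=cv2.cvtColor(im,cv2.COLOR_RGB2HSV).astype(int)[...,1]
  q=P.reshape(-1,3);loc=np.c_[(q[:,:2]-KN)@us,(q[:,:2]-KN)@ys,q[:,2]]
  m=(S.ravel()<70)&(abs(loc[:,1])>.028)&(abs(loc[:,1])<.06)&(abs(loc[:,0]-.215)<.02)&(abs(loc[:,2]-.277)<.012)
  print(loc[m].round(4)[::max(1,m.sum()//15)].tolist())
```

```text
zmax [0.197 0.197 0.198 0.198 0.198 0.198 0.198 0.237 0.334 0.364]
rim c [ 0.62134884 -0.08270654] bar xy [ 0.62307488 -0.07714723]
rel along,side -0.0058210925408960406 -5.004637371097865e-06
[[0.2139, 0.0292, 0.2811], [0.2143, 0.0311, 0.2787], [0.2168, 0.0301, 0.2779], [0.2157, 0.0354, 0.2819], [0.2175, 0.0329, 0.2777], [0.2137, 0.0385, 0.2808], [0.2164, 0.0379, 0.2811], [0.2146, 0.0416, 0.2814], [0.2176, 0.0416, 0.283], [0.2154, 0.0444, 0.2813], [0.2175, 0.0425, 0.2783], [0.2135, 0.0477, 0.2809], [0.2155, 0.0457, 0.2776], [0.2135, 0.0488, 0.2767], [0.2172, 0.0504, 0.2819], [0.2147, 0.0524, 0.2783], [0.2169, 0.0507, 0.2761], [0.2133, 0.0569, 0.2807], [0.2163, 0.057, 0.2826], [0.2181, 0.0545, 0.2781], [0.2138, 0.0589, 0.2789], [0.2161, 0.0577, 0.2774]]
[[0.2169, -0.0286, 0.2821], [0.216, -0.0307, 0.2786], [0.2131, -0.0295, 0.2776], [0.218, -0.0343, 0.2768], [0.215, -0.0344, 0.281], [0.217, -0.0378, 0.2788], [0.214, -0.0372, 0.2803], [0.216, -0.0412, 0.2802], [0.2131, -0.0397, 0.2783], [0.218, -0.0444, 0.2767], [0.2149, -0.0447, 0.2821], [0.2169, -0.0485, 0.2814], [0.2141, -0.0463, 0.2761], [0.216, -0.0513, 0.2804], [0.2129, -0.0513, 0.2843], [0.2181, -0.0536, 0.2733], [0.215, -0.0545, 0.2812], [0.217, -0.0582, 0.2796], [0.2141, -0.0567, 0.2776], [0.2131, -0.0595, 0.2766]]
```

The bar sits exactly where planned: along 0.2157, axis z≈0.277, spanning ±60 mm. Now I feel for the uprights.

```bash
cat >> h.py <<'E'
def F(k=6):
    r=[]
    for _ in range(k): r.append(robot.read_force()); robot.dwell(.02)
    return np.mean(r,0)
E
python3 - <<'E'
from h import *
Z=.278
robot.servo_line(hk(.165,Z),speed=.05); robot.dwell(.6)
f0=F(10);print('base',f0,robot.read_t())
a=.165
while a>.134:
    a-=.001 if a<.158 else .002
    robot.servo_line(hk(a,Z),speed=.02)
    d=F()-f0; s=np.r_[us,0]@d; print(round(a,4),round(s,2),d[2].round(1),end=' | ')
    if s>1.2:
        break
q=np.array(robot.read_position());print('\ncontact cmd',a,'meas',(q[:2]-KN)@us,robot.read_t())
E
```

```text
base [-0.09914359  0.00443508 -2.53466494] 25.1167
0.163 0.09 0.1 | 0.161 -0.27 -0.4 | 0.159 0.36 -0.0 | 0.157 0.24 0.4 | 0.156 -0.15 -0.2 | 0.155 0.32 -0.1 | 0.154 0.39 0.0 | 0.153 0.16 -0.0 | 0.152 -0.13 0.0 | 0.151 0.03 -0.1 | 0.15 0.25 0.2 | 0.149 0.08 0.1 | 0.148 0.04 0.0 | 0.147 0.61 0.1 | 0.146 1.84 0.2 | 
contact cmd 0.146 meas 0.14617693911601742 30.3667
```

Run:
```python
from h import *
A=.152
robot.servo_line(hk(A,.278),speed=.02)
robot.servo_line(hk(A,.258),speed=.03);robot.dwell(.4)
f0=F(10);print('base',f0)
z=.258
while z>.245:
    z-=.001
    robot.servo_line(hk(A,z),speed=.02)
    d=F()-f0; print(round(z,4),d.round(1),end=' | ')
    if d[2]>1.8 or np.linalg.norm(d[:2])>3: break
print(robot.read_position(),robot.read_t())
im,P=cam('top');save('t5',cv2.resize(im[110:210,320:440],None,fx=5,fy=5))
```

```text
base [-0.02234375  0.21041588 -2.73495544]
0.257 [ 0.2 -0.1  0.1] | 0.256 [ 0.1 -0.3  0.3] | 0.255 [ 0.2  0.  -0.4] | 0.254 [-0.  -0.4  0.1] | 0.253 [-0.1 -0.2  0.2] | 0.252 [ 0.1 -0.1  1.3] | 0.251 [-1.2  0.6  7.3] | [ 0.60472306 -0.13738279  0.23674549] 34.65
```

View pics/t5.png

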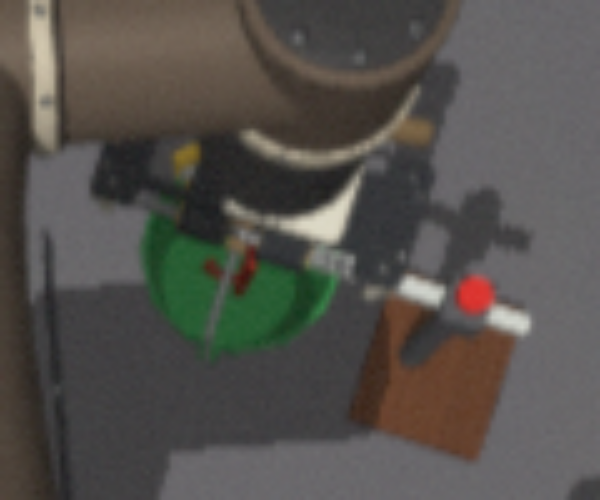

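The bar lies between the upright and the tip of the visible prong at crop (235,265). Contact at z≈0.252 matches the seated height. I relieve the load, release slowly and rise.

Run:
```python
from h import *
A=.152
robot.servo_line(hk(A,.2519),speed=.02);print(F())
robot.move_gripper(.3);robot.dwell(.5);print(F(),robot.read_grip_width())
p=np.array(robot.read_position())
robot.servo_line(p+[0,0,.05],speed=.04);print(F())
robot.servo_line(p+[0,0,.12],speed=.1)
robot.servo_line(np.r_[(p+.3*np.r_[us,0])[:2]-[.12,0],p[2]+.12],speed=.2)
robot.dwell(1.)
c=np.r_[KN+us*.153,.252]
for k in('scene','top'):
    s=sleeve(k,zmin=.2,c=c,r=.05);print(k,s)
    if s[0] is not None: d=s[0][:2]-KN;print('along,side',d@us,d@ys,'ang',np.arccos(abs(s[1]@ys)))
im,P=cam('scene');save('s6',cv2.resize(im[170:310,190:390],None,fx=4,fy=4));print(robot.read_t())
```

```text
[0.29412456 0.36932636 1.75993744]
[-0.06241101  0.04766664  0.19610185] 0.30101481892284293
[0.02367626 0.21628639 0.29710514]
scene (array([ 0.6045, -0.1368,  0.2628]), array([ 0.9505323 , -0.31062567], dtype=float32), 66)
along,side 0.15249092096656097 -9.498826268051575e-05 ang 0.015668835540499193
top (array([ 0.6039, -0.1334,  0.2991]), array([ 0.8855576 , -0.46452963], dtype=float32), 68)
along,side 0.15556146480682773 -0.0016735193916102393 ang 0.1829207551551127
41.25
```

View pics/s6.png

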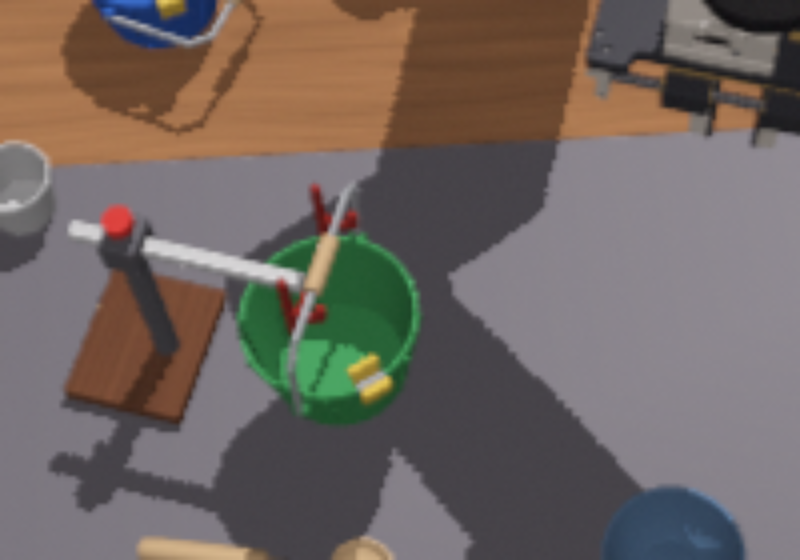

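The basket hangs with the bar in both prongs, at crop (335,222) and (308,312), centred and square, and the gripper is clear. The top view's angle is skewed by red prong pixels. I hand it in.

```bash
python3 -c "
from h import *
robot.dwell(1.5);print(robot.read_t(),robot.job_done())"
```

```text
the job is handed in; nothing more can be done
42.75 None
```

The green basket hangs released and centred by its bail in both prongs of the red hook, with the gripper clear, and I handed the job in at 42.75 s; `job_done()` returned no verdict.

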